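# Lay the fire for the pizza oven

## Task

Lay the fire in the black steel tray: put the two thick wood splits down flat in the tray, one on each side of the firelighter and both running from the tray's handle side to its far side, then lay the two thin splits across the top of both with a finger's gap between them. Keep every split the same way up as it lies now and find each thin one a level, steady rest on sound wood of both thick ones, clear of the knot and the broken end. Do not shift the firelighter, and leave the other things on the bench alone.

Things in the scene. Friction and masses are not known exactly. Their poses are not given: they have to be found in the camera images.
- fire_tray: Flat black steel fire tray, fixed, 240 (x) x 250 (y) mm. Origin: centre of its underside, on the bench. Its floor is 4 mm above the origin; the rim is 12 mm high and 3 mm thick. A wire loop handle sticks out 26 mm beyond the -x rim: the thick splits are to lie along the tray's x axis, the thin ones along its y axis.
- firelighter: Brown firelighter block, loose (30 g), near the middle of the tray: 60 (x) x 24 (y) x 22 (high) mm, its x about along the tray's x. Origin: centre of its underside. It must stay where it is.
- split_knot: Thick split with a knot on top: 170 (x) x 46 (y) mm, level top 42 mm above the flat underside. A knot stub, 28 mm across at its foot and 16 mm high, stands on the top 66 mm from the origin towards +x; the top is sound from x = -85 to +50 mm. Origin: centre of the underside. 0.15 to 0.3 kg. Grip its upright long sides (46 mm) at mid length.
- split_broken: Thick split with a broken end: 170 (x) x 46 (y) mm, level top 38 mm above the flat underside from x = -85 to +40 mm; from there to x = +85 mm the broken top slopes down to 18 mm. Origin: centre of the underside. 0.13 to 0.27 kg. Grip its upright long sides (46 mm) at mid length.
- split_foot: Thin straight split on a knot: a bar 180 (x) x 36 (y) x 28 (high) mm, its underside 12 mm and its top 40 mm above the origin. Below it a knot, 12 mm deep, 34 mm wide, x = -17 to +33 mm: on the bench it stands on this; laid across, the knot must hang between the thick splits. Origin: at the level of the knot's underside, below the bar's middle. 0.09 to 0.18 kg. Grip the bar's long sides at mid length.
- split_crook: Thin crooked split: 182 mm long (x), 34 mm wide, 30 mm high, flat below and above, bent 14 degrees in plan at mid length: the middle of the bend lies 5 mm to +y of the origin, the two ends 5 mm to -y. Origin: on the underside, below its centre of mass. 0.09 to 0.18 kg. Grip its long sides at the bend (36 mm wide there).
- offcut: Bystander, leave alone: the stray short offcut of wood, 70 x 40 x 30 mm; not wanted for this job.
- gas_lighter: Bystander, leave alone: long-nosed gas lighter, black handle and steel nose, 230 mm long, 25 mm high, lying near the robot.
- hearth_brush: Bystander, leave alone: wooden hand brush, 240 mm long, lying to the right.
- matchbox: Bystander, leave alone: matchbox, 54 x 34 x 16 mm, lying between the tray and the left-hand splits.

How it is judged:
On the way, in this order (a step that is already met when the one before it is completed fails the run):
1. both thick splits lie flat in the tray, one on each side of the firelighter, running along the tray's x axis, and are let go (x of split_knot in the frame of fire_tray between -0.036 and 0.036 m and z of split_knot in the frame of fire_tray between 0 and 0.009 m and angle between each of split_knot, split_broken's own z axis and vertical below 0.09 rad and angle between the x axis of each of split_knot, split_broken and the x axis of fire_tray, either way round below 0.2 rad and contact force between each of split_knot, split_broken and fire_tray above 0.3 N and linear speed of each of split_knot, split_broken below 0.02 m/s and angular speed of each of split_knot, split_broken below 0.2 rad/s and x of split_broken in the frame of fire_tray between -0.036 and 0.036 m and z of split_broken in the frame of fire_tray between 0 and 0.009 m and ((y of split_knot in the frame of fire_tray between 0.042 and 0.085 m and y of split_broken in the frame of fire_tray between -0.085 and -0.042 m) or (y of split_broken in the frame of fire_tray between 0.042 and 0.085 m and y of split_knot in the frame of fire_tray between -0.085 and -0.042 m)) and contact force between each of split_knot, split_broken and the fingers below 0.05 N), for 0.2 s.
2. one of the thin splits lies across both thick ones, let go ((((contact force between split_foot and split_knot above 0.1 N and contact force between split_foot and split_broken above 0.1 N and contact force between split_foot and fire_tray below 0.05 N and angle between split_foot's own z axis and vertical below 0.09 rad and angle between the x axis of split_foot and the y axis of fire_tray, either way round below 0.25 rad and y of split_foot in the frame of fire_tray between -0.045 and 0.045 m and linear speed of split_foot below 0.02 m/s and angular speed of split_foot below 0.2 rad/s) and contact force between split_foot and the fingers below 0.05 N) or ((contact force between split_crook and split_knot above 0.1 N and contact force between split_crook and split_broken above 0.1 N and contact force between split_crook and fire_tray below 0.05 N and angle between split_crook's own z axis and vertical below 0.09 rad and angle between the x axis of split_crook and the y axis of fire_tray, either way round below 0.25 rad and y of split_crook in the frame of fire_tray between -0.045 and 0.045 m and linear speed of split_crook below 0.02 m/s and angular speed of split_crook below 0.2 rad/s) and contact force between split_crook and the fingers below 0.05 N))), for 0.2 s.
At the end, for the whole second after the job is handed in: Thick splits flat in the tray along its x (11 deg), origins 42-85 mm either side of its x axis, within 36 mm of its y. Thin ones on both thick ones only, way up kept, level (5 deg), along tray y (14 deg), origins within 45 mm of its x axis, 48+ mm apart. All still; firelighter moved under 15 mm (x of split_knot in the frame of fire_tray between -0.036 and 0.036 m and z of split_knot in the frame of fire_tray between 0 and 0.009 m and angle between each of split_knot, split_broken, split_foot, split_crook's own z axis and vertical below 0.09 rad and angle between the x axis of each of split_knot, split_broken and the x axis of fire_tray, either way round below 0.2 rad and contact force between each of split_knot, split_broken and fire_tray above 0.3 N and linear speed of each of split_knot, split_broken, split_foot, split_crook below 0.02 m/s and angular speed of each of split_knot, split_broken, split_foot, split_crook below 0.2 rad/s and x of split_broken in the frame of fire_tray between -0.036 and 0.036 m and z of split_broken in the frame of fire_tray between 0 and 0.009 m and ((y of split_knot in the frame of fire_tray between 0.042 and 0.085 m and y of split_broken in the frame of fire_tray between -0.085 and -0.042 m) or (y of split_broken in the frame of fire_tray between 0.042 and 0.085 m and y of split_knot in the frame of fire_tray between -0.085 and -0.042 m)) and contact force between each of split_foot, split_crook and split_knot above 0.1 N and contact force between each of split_foot, split_crook and split_broken above 0.1 N and contact force between each of split_foot, split_crook and fire_tray below 0.05 N and angle between the x axis of each of split_foot, split_crook and the y axis of fire_tray, either way round below 0.25 rad and y of split_foot in the frame of fire_tray between -0.045 and 0.045 m and y of split_crook in the frame of fire_tray between -0.045 and 0.045 m and horizontal distance between split_foot and split_crook above 0.048 m and contact force between each of split_foot, split_crook and firelighter below 0.05 N and distance of firelighter from where it was at the start of the episode below 0.015 m); the robot touches nothing.
It fails at once if the firelighter is shifted by more than 15 mm (distance of firelighter from where it was at the start of the episode above 0.015 m).
It fails at once if another thing on the bench (offcut, gas lighter, brush, matchbox) is moved by more than 30 mm (distance of any of offcut, gas_lighter, hearth_brush, matchbox from where it was at the start of the episode above 0.03 m).
It also fails if it takes over 72 s, if anything falls off the work surface, if the arm or the gripper's body presses on something with over 40 N, if the wrist force passes 120 N, or if a joint passes its speed limit or range.

## Robot

A 6-joint arm with a two-finger parallel gripper is mounted at the origin on the work surface. World frame = base frame: x ahead of the robot, y to its left, z up, the work surface at z = 0. Lengths are in m, angles in rad, forces in N, time in s.
With the tool pointing down it reaches from about 0.35 to 0.85 m from the base axis. Payload 8.1 kg.
Tool frame: the origin (TCP) lies at the centre of the arm's flange, where the gripper is bolted on; the fingertips stand 186 mm ahead of it and the grasp point (between the pads) lies 167 mm ahead of it (robot.grasp_offset is the distance from the TCP to the grasp point, in m); z points along the fingers, y is the line along which they close (so a half turn about z gives the same grasp; the last joint's range is limited). The gripper opens to 93 mm and grips with 3 to 60 N. Pads are 15 mm wide; open, the fingers measure 128 mm over their backs; the gripper's body (75 mm by 188 mm) begins 65 mm behind the grasp point.
Start: joints at [1.037, 0.13, 1.488, -0, 1.523, -0.085], TCP at [0.26, 0.541, 0.405] pointing down, gripper open.
Joint ranges: [-2.96, 2.96], [-0.89, 2.26], [0.02, 2.5], [-1.34, 4.48], [0, 2.73], [-2.66, 2.66]. Speed limits (rad/s): [2.39, 2.39, 2.79, 3.14, 3.14, 3.14].

## Interface

Orientations are given as a rotation vector (axis times angle).
In Python, from plant import robot gives the robot as it stands.
- The arm moves only by the tool drive_tool, never from a script. Its argument "moves" is one flat list of numbers, 7 for each row, row after row: the finger opening in mm, from 0 to 93, then the shift along the tool's x, y, z in mm, then the turn, a rotation vector about the tool's x, y, z in degrees. A call has 1 to 8 rows; each row shifts and turns the commanded pose from where the row before left it, along the tool's axes as they then stand; what a row does not reach is not made up. A row lasts 1/10 s, in which the tool goes at most 50 mm and 8.59 degrees, less where a joint would pass 70% of its speed; a pose out of reach is approached as far as the arm can. A call is refused whole if a number of a shift passes 50 or a number of a turn 8.59, either way. A call with a gripper value outside its range is refused whole. The fingers move at their own pace and stop on an object; "grip_force" is the grip in N (left out, the last holds). Time passes only in rows, so rows that do not move let the fingers close. It gives the time, the measured TCP pose, the force, the opening and the grip force at its end, in the units of the state.
- robot.read_state(): the state, without advancing time (a new reading comes with each control period).
- robot.read_camera(name): name is "scene" or "top" or "wrist"; returns a dict with "color" (384x512x3 uint8, red, green, blue), "depth" (384x512 float32, m along the optical axis (not along the pixel's ray), 0 where there is no reading), "mtx" (3x3 intrinsics, pixels), "R" (3x3) and "t" (3): a world point X has camera coordinates R X + t. Camera axes: x right, y down, z forward; pixel columns grow to the right and rows downward; lengths in m; the calibration is good to about 2 mm. The wrist camera is an equidistant fisheye: a pixel r from the principal point sees the ray r / f radians off the axis. A picture is of the moment at which its call begins.
- robot.close_job(): hands the job in; it is judged then, once.
The state is a dict: "t": time; "q": joint angles; "dq": joint speeds; "joint_torque": joint torques, N m; "tool_pos": TCP position; "orientation": TCP orientation; "force": force on the tool from outside, world axes, zero at the start; "wrist_torque": the same for the moment, N m; "opening": finger opening in m; "gripper_force": force on a finger pad.
Only numpy, scipy, OpenCV 4.12 (cv2) and the standard library are available. Lean on these libraries where they do the work, as an engineer would, in place of code of your own. Each camera call takes 0.05 s, during which the arm holds its last target. There are 200 camera calls.

## Working session

There is one attempt and no reset: what is moved stays moved. The work goes in short steps, Python scripts to look and compute and a tool call to move; the robot and the scene stay as the last step left them, time stands still between calls to the robot, and variables do not carry over. Pictures are saved under pics/ and viewed, at most 11 in all, crops included, and the job is handed in when it is done.

Besides the shell and the picture viewer there is one more tool, called by a JSON object that holds its "op" and its "data", one argument or row to a line. drive_tool: Moves the arm, as the interface text tells. Its arguments: {"type":"object","properties":{"moves":{"type":"array","items":{"type":"number"}},"grip_force":{"type":"number"}},"required":["moves"]}

```bash
mkdir -p pics; cat > h.py <<'E'
from plant import robot
import numpy as np, cv2
from scipy.spatial.transform import Rotation as Ro
def cloud(name):
    c=robot.read_camera(name); d=c["depth"]; v,u=np.mgrid[:d.shape[0],:d.shape[1]]
    K=c["mtx"]; P=np.stack([(u-K[0,2])/K[0,0]*d,(v-K[1,2])/K[1,1]*d,d],-1)
    return c,(P-c["t"])@c["R"]
E
python3 - <<'E'
from h import *
for n in("top","scene"):
    c,W=cloud(n); cv2.imwrite(f"pics/{n}0.png",c["color"][...,::-1]); np.savez(f"{n}0.npz",W=W,color=c["color"],d=c["depth"])
    print(n,c["mtx"].tolist(),(-c["R"].T@c["t"]).tolist())
s=robot.read_state();print(s)
E
```

```text
top [[427.37287149168156, 0.0, 258.77821824867954], [0.0, 427.37287149168156, 192.88554455083084], [0.0, 0.0, 1.0]] [0.35498324885383775, -0.019612646278399707, 1.3449855251357277]
scene [[380.2213101087312, 0.0, 254.5326272827037], [0.0, 380.2213101087312, 190.5895332846735], [0.0, 0.0, 1.0]] [1.2403135981783102, 0.17097137604388626, 0.8121619438196097]
{'t': 0.1, 'q': array([ 1.03659856e+00,  1.31127339e-01,  1.48914635e+00,  5.06191788e-06,
        1.52302653e+00, -8.53693537e-02]), 'dq': array([ 8.83487458e-06, -1.23110032e-03, -6.65427838e-04,  1.28819500e-04,
        9.27442512e-04, -1.70584996e-04]), 'joint_torque': array([ 1.19343207e-03, -5.61332595e+01, -4.93098986e+01,  7.70857232e-02,
        2.91193917e-02, -9.08399466e-05]), 'tool_pos': array([0.26020605, 0.54041839, 0.40378038]), 'orientation': array([-6.98998485e-01, -3.06230278e+00,  2.55170655e-03]), 'force': array([-0.11861479,  0.22410745,  0.42576775]), 'wrist_torque': array([0.01784251, 0.00325598, 0.02681589]), 'gripper_force': 0.0, 'opening': 0.09264500702180976}
```

View pics/top0.png

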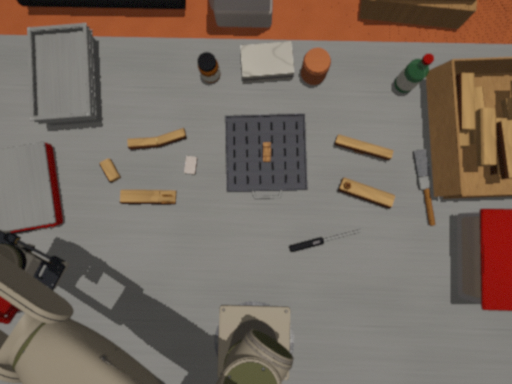

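View pics/scene0.png

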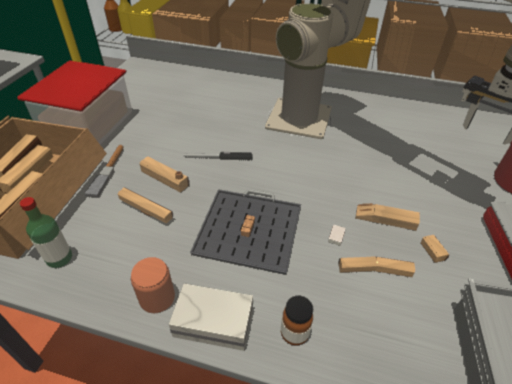

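The top view shows the tray at about (265,153) with its handle at (265,195). The knot split is at (366,192) with its knot at the left end (347,186). The foot split is at (363,147), the crook at (157,140), and the broken split at (148,196) with its broken end to the right. Next I'll measure poses.

```bash
cat > m.py <<'E'
from h import *
def rect(P):
    (c,s,a)=cv2.minAreaRect((P[:,:2]*1000).astype(np.float32)); 
    if s[0]<s[1]: s=s[::-1]; a+=90
    a=(a+90)%180-90
    return np.round(c,1),np.round(s,1),round(a,1)
def obj(W,col,u0,u1,v0,v1,zmin,zmax):
    w=W[v0:v1,u0:u1].reshape(-1,3); k=col[v0:v1,u0:u1].reshape(-1,3).astype(int)
    m=(w[:,2]>zmin)&(w[:,2]<zmax); return w[m],k[m]
E
python3 - <<'E'
from m import *
f=np.load("top0.npz"); W,col=f["W"],f["color"]
for n,b,z in [("knot",(325,405,168,215),.03),("foot",(325,400,125,166),.03),("crook",(120,193,122,155),.018),("broken",(112,182,182,212),.012),("brokentop",(112,182,182,212),.033),("knotstub",(325,405,168,215),.049),("light",(258,275,135,168),.016),("match",(180,200,150,178),.010),("offcut",(95,122,155,185),.02),("tray",(215,315,105,205),.006)]:
    P,k=obj(W,col,*b,z,.09); print(n,len(P),*rect(P),"z med",np.round(np.median(P[:,2])*1000,1),np.round(np.percentile(P[:,2],95)*1000,1),"mean",np.round(P.mean(0)*1000,1))
print(np.median(W[220:235,180:240,2]))
# tray by dark colour
w=W[105:200,215:315].reshape(-1,3);k=col[105:200,215:315].reshape(-1,3).astype(int)
print("dark",rect(w[(k.max(1)<90)]))
print("gas",rect(obj(W,col,283,365,222,256,.008,.05)[0]))
E
```

```text
knot 790 [ 467.  -333.8] [168.2  44.2] 72.3 z med 41.9 49.8 mean [ 466.3 -332.6   42.1]
foot 647 [ 607.1 -323.5] [178.3  37.3] 75.0 z med 39.3 44.2 mean [ 606.9 -323.4   39.1]
crook 622 [618.5 322.5] [182.7  43.6] -76.8 z med 29.4 33.9 mean [617.1 321.6  28.8]
broken 814 [439.3 340.7] [166.9  43.7] -88.6 z med 35.9 41.7 mean [438.5 340.4  33.9]
brokentop 542 [440.1 349.7] [148.9  40.5] -88.6 z med 37.7 42.1 mean [439.2 358.6  37.8]
knotstub 45 [ 472.7 -335.9] [152.1  20.5] 77.5 z med 57.6 61.8 mean [ 483.5 -279.7   56.9]
light 153 [587.9 -24.9] [59.2 21.9] 1.3 z med 26.0 30.6 mean [588.3 -24.9  25.9]
match 193 [543.1 215.3] [55.3 35.3] -4.6 z med 16.2 20.3 mean [543.  214.6  16.2]
offcut 265 [520.2 466.8] [68.7 36.7] 30.1 z med 29.3 34.6 mean [519.5 465.6  29.4]
tray 2439 [582.4 -18.6] [316.5 315.5] 1.3 z med 8.3 23.6 mean [585.2 -22.3  10.2]
0.0005117605049229346
dark (array([532.3, -24.3]), array([353.9, 250.7]), 2.5)
gas (array([ 316.9, -212.4]), array([241.1,  82.2]), 87.5)
```

```bash
python3 - <<'E'
from m import *
f=np.load("top0.npz"); W,col=f["W"],f["color"]
g=col.max(2); m=((g<105)).astype(np.uint8); m[:105]=0;m[205:]=0;m[:,:215]=0;m[:,315:]=0
m=cv2.morphologyEx(m,cv2.MORPH_CLOSE,np.ones((5,5))); m=cv2.morphologyEx(m,cv2.MORPH_OPEN,np.ones((13,13)))
n,l,st,_=cv2.connectedComponentsWithStats(m); i=1+st[1:,4].argmax(); m=l==i
print(st[i]); P=W[m]; print("tray",rect(P), np.median(P[:,2]))
# crook: bend side, by axis position along y
P,_=obj(W,col,120,193,122,155,.018,.09)
for y in range(240,410,20):
    q=P[(P[:,1]*1000>y)&(P[:,1]*1000<y+20)]; 
    if len(q): print(y+10,np.round(q[:,0].mean()*1000,1),end="; ")
print()
# foot knot from scene: pts with z<11 near foot bar, and colour crop
c=cv2.imread("pics/scene0.png")[180:230,105:185]; cv2.imwrite("pics/foot.png",cv2.resize(c,None,fx=8,fy=8,interpolation=cv2.INTER_CUBIC))
from plant import robot
s=robot.read_state(); print(Ro.from_rotvec(s["orientation"]).as_matrix().round(3))
E
```

```text
[ 225  114   82   78 6040]
tray (array([532.8, -24.7]), array([354.6, 256.6]), 2.8) 0.004744496284182663
250 637.1; 270 629.0; 290 622.1; 310 615.2; 330 610.3; 350 608.5; 370 607.0; 390 605.2; 410 604.6; 
[[-0.901  0.434 -0.001]
 [ 0.434  0.901 -0.001]
 [ 0.    -0.002 -1.   ]]
```

View pics/foot.png

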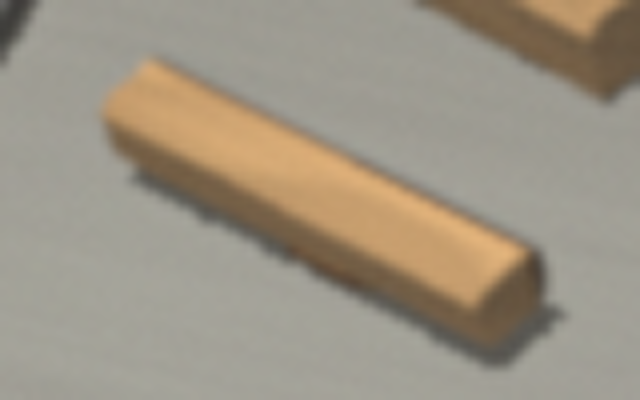

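The crop shows the foot split's knot below the bar at about x=290–365, slightly toward its right (+y world) end, so its yaw is about +75°. The tray rectangle picked up bad depth pixels, so I'll redo it by ray intersection.

```bash
python3 - <<'E'
from m import *
c=robot.read_camera("top");col=c["color"]
g=col.max(2); m=((g<105)).astype(np.uint8); m[:105]=0;m[205:]=0;m[:,:215]=0;m[:,315:]=0
m=cv2.morphologyEx(m,cv2.MORPH_CLOSE,np.ones((5,5))); m=cv2.morphologyEx(m,cv2.MORPH_OPEN,np.ones((13,13)))
v,u=np.nonzero(m); C=-c["R"].T@c["t"]
r=np.stack([u,v,np.ones_like(u)],1)@np.linalg.inv(c["mtx"]).T@c["R"]
P=C+r*((.010-C[2])/r[:,2])[:,None]
print(rect(P),np.round(P.mean(0)*1000,1),np.round(P.min(0)*1000),np.round(P.max(0)*1000))
E
```

```text
(array([587.8, -21.7]), array([255.6, 244.5]), -87.3) [587.  -21.5  10. ] [ 462. -151.   10.] [713. 110.  10.]
```

```bash
cat > p.py <<'E'
from h import *
import sys
# usage: p.py x y z(mm, grasp point) toolYyaw(deg) [maxstep]
x,y,z,a=map(float,sys.argv[1:5]); ms=float(sys.argv[5]) if len(sys.argv)>5 else 42
s=robot.read_state(); R=Ro.from_rotvec(s["orientation"]); M=R.as_matrix()
g=(s["tool_pos"]+M[:,2]*robot.grasp_offset)*1000; yaw=np.degrees(np.arctan2(M[1,1],M[0,1]))
T=np.array([x,y,z]); da=(a-yaw+180)%360-180
n=max(1,int(np.ceil(max(np.linalg.norm(T-g)/ms,abs(da)/7.5))))
print("t",round(s["t"],2),"grasp",g.round(1),"yaw",round(yaw,1),"tilt",M[:2,2].round(4),"op",round(s["opening"]*1000,1),"gf",round(s["gripper_force"],1),"F",s["force"].round(1),"q",np.degrees(s["q"]).round(0),"rows",n)
p=g.copy();cy=yaw
for i in range(n):
    w=g+(T-g)*(i+1)/n-p; c,q=np.cos(np.radians(cy)),np.sin(np.radians(cy))
    ey=np.array([c,q,0]); ex=np.array([-q,c,0]); ez=np.array([0,0,-1])   # ex = ey x ez
    ex=np.cross(ey,ez); d=np.round([ex@w,ey@w,ez@w]); p=p+d[0]*ex+d[1]*ey+d[2]*ez
    r=np.round(-(yaw+da*(i+1)/n-cy),1); cy-=r
    print(*[int(k) for k in d],"0 0",r,sep=", ",end=";\n" if (i+1)%4==0 else ";  ")
print("\nend",p.round(1),round(cy,1))
E
python3 p.py 439.5 340.7 110 1.4
```

```text
t 0.15 grasp [260.1 540.2 236.6] yaw 64.3 tilt [-0.0007 -0.0013] op 92.9 gf 0.0 F [-1.6 -0.2  0.2] q [59.  8. 85. -0. 87. -5.] rows 9
-28, -11, 14, 0 0, 7.0;  -28, -8, 14, 0 0, 7.0;  -30, -5, 14, 0 0, 7.0;  -30, 0, 14, 0 0, 6.9;
-29, 3, 14, 0 0, 7.0;  -29, 6, 14, 0 0, 7.0;  -29, 10, 14, 0 0, 7.0;  -26, 13, 15, 0 0, 7.0;
-25, 17, 14, 0 0, 7.0;  
end [439.5 340.7 109.6] 1.4
```

{"op": "drive_tool", "data": {
  "moves": [93,-28,-11,14,0,0,7,93,-28,-8,14,0,0,7,93,-30,-5,14,0,0,7,93,-30,0,14,0,0,7,93,-29,3,14,0,0,7,93,-29,6,14,0,0,7,93,-29,10,14,0,0,7,93,-26,13,15,0,0,7],
  "grip_force": 25
}}

```text
t: 0.95
tool_pos: [0.4197, 0.362, 0.2911]
orientation: [2.061, 2.371, -0.0]
force: [0.3, -0.6, -0.2]
opening: 0.0932
gripper_force: 0.0
```

{"op": "drive_tool", "data": {
  "moves": [93,-25,17,14,0,0,7,93,0,0,0,0,0,0,93,0,0,0,0,0,0]
}}

```text
t: 1.25
tool_pos: [0.4396, 0.3404, 0.2772]
orientation: [-2.196, -2.246, 0.002]
force: [-0.2, 0.2, 0.2]
opening: 0.0929
gripper_force: 0.0
```

```bash
python3 p.py 439.5 340.7 30 1.4
```

```text
t 1.25 grasp [439.3 340.3 109.9] yaw 1.3 tilt [-0.0014 -0.0005] op 92.9 gf 0.0 F [-0.2  0.2  0.2] q [ 32.   6. 100.   0.  74.  31.] rows 2
0, 0, 40, 0 0, -0.1;  0, 0, 40, 0 0, -0.0;  
end [439.3 340.3  29.9] 1.4
```

{"op": "drive_tool", "data": {
  "moves": [93,0,0,40,0,0,0,93,0,0,40,0,0,0,93,0,0,0,0,0,0,40,0,0,0,0,0,0,40,0,0,0,0,0,0,40,0,0,0,0,0,0,40,0,0,0,0,0,0,40,0,0,0,0,0,0]
}}

```text
t: 2.05
tool_pos: [0.44, 0.3412, 0.1989]
orientation: [2.196, 2.246, 0.003]
force: [-0.4, 0.2, 0.0]
opening: 0.0579
gripper_force: 0.0
```

{"op": "drive_tool", "data": {
  "moves": [40,0,0,0,0,0,0,40,0,0,-20,0,0,0,40,0,0,-40,0,0,0,40,0,0,-40,0,0,0]
}}

```text
t: 2.45
tool_pos: [0.4388, 0.3403, 0.2974]
orientation: [-2.196, -2.246, 0.005]
force: [2.0, 1.0, -1.7]
opening: 0.0462
gripper_force: 25.0
```

```bash
python3 p.py 597.6 45 120 92.5
```

```text
t 2.45 grasp [438.3 340.  130.1] yaw 1.3 tilt [-0.003  -0.0019] op 46.2 gf 25.0 F [ 2.   1.  -1.7] q [33.  5. 99. -0. 76. 31.] rows 13
-23, 12, 1, 0 0, -7.0;  -24, 9, 1, 0 0, -7.0;  -25, 5, 0, 0 0, -7.1;  -26, 3, 1, 0 0, -7.0;
-26, 0, 1, 0 0, -7.0;  -25, -4, 1, 0 0, -7.0;  -25, -7, 0, 0 0, -7.0;  -24, -9, 1, 0 0, -7.0;
-23, -13, 1, 0 0, -7.1;  -20, -15, 1, 0 0, -7.0;  -19, -18, 1, 0 0, -7.0;  -17, -19, 0, 0 0, -7.0;
-14, -22, 1, 0 0, -7.0;  
end [597.8  45.1 120.1] 92.5
```

{"op": "drive_tool", "data": {
  "moves": [40,-23,12,1,0,0,-7,40,-24,9,1,0,0,-7,40,-25,5,0,0,0,-7,40,-26,3,1,0,0,-7,40,-26,0,1,0,0,-7,40,-25,-4,1,0,0,-7,40,-25,-7,0,0,0,-7,40,-24,-9,1,0,0,-7]
}}

```text
t: 3.25
tool_pos: [0.5376, 0.1584, 0.2913]
orientation: [-0.877, -3.016, 0.001]
force: [0.4, 0.7, -2.4]
opening: 0.046
gripper_force: 25.0
```

{"op": "drive_tool", "data": {
  "moves": [40,-23,-13,1,0,0,-7,40,-20,-15,1,0,0,-7,40,-19,-18,1,0,0,-7,40,-17,-19,0,0,0,-7,40,-14,-22,1,0,0,-7,40,0,0,0,0,0,0,40,0,0,0,0,0,0]
}}

```text
t: 3.95
tool_pos: [0.5983, 0.0452, 0.2871]
orientation: [0.058, -3.14, -0.0]
force: [0.4, 1.0, -1.7]
opening: 0.0455
gripper_force: 25.0
```

```bash
python3 p.py 597.6 45 36 92.5; python3 - <<'E'
from m import *
for n in("top","wrist"):
    c=robot.read_camera(n); 
    im=c["color"][...,::-1]
    if n=="top": im=cv2.resize(im[90:220,190:340],None,fx=3,fy=3)
    else: im=cv2.resize(im,None,fx=.9,fy=.9)
    cv2.imwrite(f"pics/{n}1.png",im)
a,b=cv2.imread("pics/top1.png"),cv2.imread("pics/wrist1.png")
H=max(a.shape[0],b.shape[0]); pad=lambda x:cv2.copyMakeBorder(x,0,H-x.shape[0],0,0,0)
o=np.hstack([pad(a),pad(b)]); print(o.shape); cv2.imwrite("pics/m1.png",cv2.resize(o,(800,int(800*o.shape[0]/o.shape[1]))))
E
```

```text
t 3.95 grasp [598.1  45.2 119.8] yaw 92.1 tilt [-0.0013  0.0003] op 45.5 gf 25.0 F [ 0.4  1.  -1.7] q [ -1.  12.  92.   0.  75. -93.] rows 2
0, 0, 42, 0 0, -0.2;  1, 0, 42, 0 0, -0.2;  
end [597.1  45.2  35.8] 92.5
(390, 911, 3)
```

View pics/m1.png

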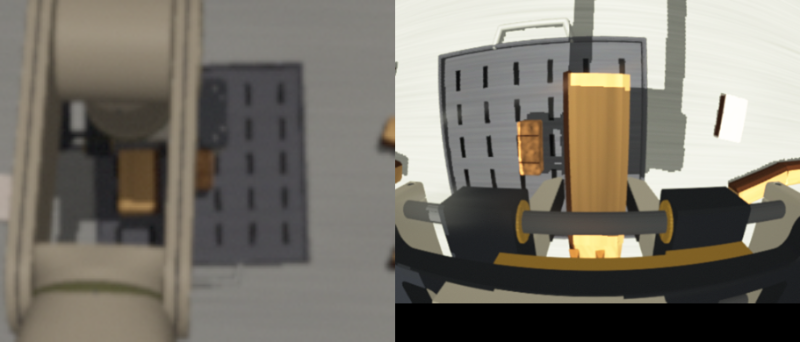

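The wrist view shows the held split (565–630, 75–260) parallel to the tray, clear of the firelighter at (530,147) and inside the rim. I'll lower it.

{"op": "drive_tool", "data": {
  "moves": [40,0,0,30,0,0,0,40,0,0,30,0,0,0,40,0,0,15,0,0,0,40,0,0,6,0,0,0,40,0,0,3,0,0,0,40,0,0,0,0,0,0]
}}

```text
t: 4.65
tool_pos: [0.5987, 0.0465, 0.2062]
orientation: [-0.063, 3.141, 0.0]
force: [-6.1, 1.0, 9.8]
opening: 0.0459
gripper_force: 25.0
```

```bash
python3 p.py 597.6 45 34 92.5
```

```text
t 4.65 grasp [598.8  46.6  38.9] yaw 92.3 tilt [0.0004 0.0003] op 45.9 gf 25.0 F [-6.1  1.   9.8] q [ -0.  18.  95.   0.  67. -93.] rows 1
1, -2, 5, 0 0, -0.2;  
end [597.9  44.5  33.9] 92.5
```

{"op": "drive_tool", "data": {
  "moves": [40,0,0,0,0,0,0,40,0,0,0,0,0,0]
}}

```text
t: 4.85
tool_pos: [0.5988, 0.0465, 0.2062]
orientation: [-0.063, 3.14, 0.0]
force: [-7.7, 1.0, 9.6]
opening: 0.0456
gripper_force: 25.0
```

{"op": "drive_tool", "data": {
  "moves": [46,0,0,0,0,0,0,50,0,0,0,0,0,0,60,0,0,0,0,0,0,60,0,0,0,0,0,0,60,0,0,-10,0,0,0,60,0,0,-30,0,0,0,60,0,0,-40,0,0,0,60,0,0,0,0,0,0]
}}

```text
t: 5.65
tool_pos: [0.601, 0.0457, 0.2913]
orientation: [-0.062, 3.13, -0.0]
force: [1.0, 0.2, 1.5]
opening: 0.0601
gripper_force: 0.0
```

```bash
python3 p.py 467 -333.8 120 -17.7;python3 - <<'E'
from m import *
c=robot.read_camera("wrist"); cv2.imwrite("pics/w2.png",c["color"][...,::-1])
E
```

```text
t 5.65 grasp [602.8  45.7 124. ] yaw 92.3 tilt [ 0.0107 -0.0001] op 60.1 gf 0.0 F [1.  0.2 1.5] q [ -1.  12.  92.  -0.  75. -93.] rows 15
10, -25, 0, 0 0, 7.3;  7, -26, 1, 0 0, 7.4;  3, -27, 0, 0 0, 7.3;  0, -26, 0, 0 0, 7.3;
-3, -27, 0, 0 0, 7.4;  -7, -26, 1, 0 0, 7.3;  -10, -25, 0, 0 0, 7.3;  -13, -23, 0, 0 0, 7.4;
-16, -22, 0, 0 0, 7.3;  -19, -19, 1, 0 0, 7.3;  -21, -17, 0, 0 0, 7.4;  -23, -14, 0, 0 0, 7.3;
-25, -11, 0, 0 0, 7.3;  -25, -8, 1, 0 0, 7.4;  -27, -4, 0, 0 0, 7.3;  
end [ 466.8 -334.   120. ] -17.7
```

View pics/w2.png

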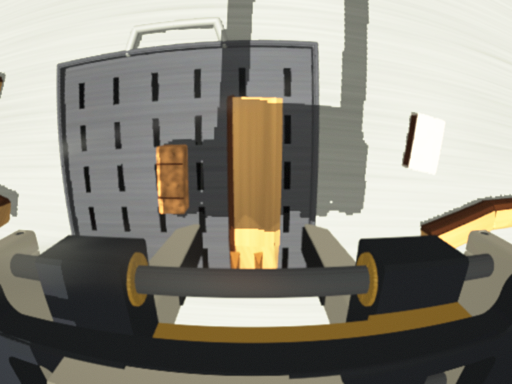

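The broken split lies flat in the tray at (255,185), parallel to the firelighter (172,178), which hasn't moved. Next is the knot split.

{"op": "drive_tool", "data": {
  "moves": [60,10,-25,0,0,0,7.3,93,7,-26,1,0,0,7.3,93,3,-27,0,0,0,7.3,93,0,-26,0,0,0,7.3,93,-3,-27,0,0,0,7.3,93,-7,-26,1,0,0,7.3,93,-10,-25,0,0,0,7.3,93,-13,-23,0,0,0,7.4]
}}

```text
t: 6.5
tool_pos: [0.5257, -0.1572, 0.2808]
orientation: [-1.487, -2.766, 0.0]
force: [-0.5, 0.5, 0.5]
opening: 0.093
gripper_force: 0.0
```

{"op": "drive_tool", "data": {
  "moves": [93,-16,-22,0,0,0,7.3,93,-19,-19,1,0,0,7.3,93,-21,-17,0,0,0,7.4,93,-23,-14,0,0,0,7.3,93,-25,-11,0,0,0,7.3,93,-25,-8,1,0,0,7.4,93,-27,-4,0,0,0,7.3,93,0,0,0,0,0,0]
}}

```text
t: 7.3
tool_pos: [0.4621, -0.3367, 0.2789]
orientation: [-2.539, -1.848, 0.002]
force: [0.4, 0.1, 0.2]
opening: 0.0929
gripper_force: 0.0
```

```bash
python3 p.py 467 -333.8 31 -17.7
```

```text
t 7.3 grasp [ 461.9 -336.8  111.7] yaw -17.9 tilt [-0.0013 -0.0002] op 92.9 gf 0.0 F [0.4 0.1 0.2] q [-41.   9.  98.  -0.  74. -23.] rows 2
2, 2, 40, 0 0, -0.1;  2, 2, 41, 0 0, -0.1;  
end [ 467.  -334.2   30.7] -17.7
```

{"op": "drive_tool", "data": {
  "moves": [93,2,2,40,0,0,0,93,2,2,41,0,0,0,93,0,0,0,0,0,0,40,0,0,0,0,0,0,40,0,0,0,0,0,0,40,0,0,0,0,0,0,40,0,0,0,0,0,0,40,0,0,0,0,0,0],
  "grip_force": 35
}}

```text
t: 8.1
tool_pos: [0.469, -0.3321, 0.2]
orientation: [2.532, 1.856, 0.001]
force: [-0.4, -0.8, 0.6]
opening: 0.0577
gripper_force: 0.0
```

{"op": "drive_tool", "data": {
  "moves": [40,0,0,0,0,0,0,40,0,0,0,0,0,0,40,0,0,-20,0,0,0,40,0,0,-35,0,0,0,40,0,0,-35,0,0,0,40,0,0,0,0,0,0]
}}

```text
t: 8.7
tool_pos: [0.4702, -0.3331, 0.2945]
orientation: [2.527, 1.852, 0.004]
force: [0.8, -0.9, -1.8]
opening: 0.046
gripper_force: 35.0
```

```bash
python3 p.py 603.6 -91 120 -87.5
```

```text
t 8.7 grasp [ 471.4 -334.   127.2] yaw -17.5 tilt [ 0.007  -0.0057] op 46.0 gf 35.0 F [ 0.8 -0.9 -1.8] q [-40.   8.  96.   0.  75. -23.] rows 10
27, 5, 1, 0 0, 7.0;  28, 2, 0, 0 0, 7.0;  27, -1, 1, 0 0, 7.0;  28, -5, 1, 0 0, 7.0;
26, -8, 1, 0 0, 7.0;  25, -11, 0, 0 0, 7.0;  24, -15, 1, 0 0, 7.0;  22, -17, 1, 0 0, 7.0;
20, -19, 0, 0 0, 7.0;  17, -22, 1, 0 0, 7.0;  
end [604.  -90.8 120.2] -87.5
```

{"op": "drive_tool", "data": {
  "moves": [40,27,5,1,0,0,7,40,28,2,0,0,0,7,40,27,-1,1,0,0,7,40,28,-5,1,0,0,7,40,26,-8,1,0,0,7,40,25,-11,0,0,0,7,40,24,-15,1,0,0,7,40,22,-17,1,0,0,7]
}}

```text
t: 9.5
tool_pos: [0.5743, -0.1357, 0.2811]
orientation: [-3.109, -0.442, 0.003]
force: [0.1, -0.0, -2.3]
opening: 0.046
gripper_force: 35.0
```

{"op": "drive_tool", "data": {
  "moves": [40,20,-19,0,0,0,7,40,17,-22,1,0,0,7,40,0,0,0,0,0,0,40,0,0,0,0,0,0,40,0,0,0,0,0,0]
}}

```text
t: 10.0
tool_pos: [0.6007, -0.0891, 0.2808]
orientation: [-3.141, -0.07, 0.002]
force: [-0.4, -0.9, -3.2]
opening: 0.046
gripper_force: 35.0
```

```bash
python3 p.py 603.6 -91 36 -87.5;python3 - <<'E'
from m import *
c=robot.read_camera("wrist"); cv2.imwrite("pics/w3.png",c["color"][...,::-1])
E
```

```text
t 10.0 grasp [600.4 -89.1 113.5] yaw -87.4 tilt [-0.0015 -0.    ] op 46.0 gf 35.0 F [-0.4 -0.9 -3.2] q [-13.  14.  91.  -0.  75.  74.] rows 2
2, 1, 39, 0 0, 0.0;  1, 1, 38, 0 0, 0.1;  
end [603.5 -91.   36.5] -87.5
```

View pics/w3.png

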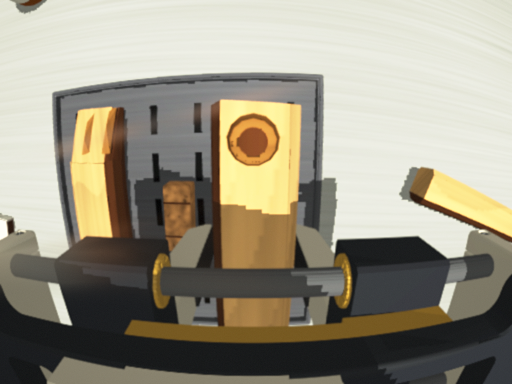

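The wrist view shows the held split with its knot (253,140) toward the far side and the broken split at (95,160) with its broken end far. The firelighter at (178,210) is clear of the finger. I'll lower it.

{"op": "drive_tool", "data": {
  "moves": [40,3,2,25,0,0,0,40,0,0,28,0,0,0,40,0,0,15,0,0,0,40,0,0,6,0,0,0,40,0,0,3,0,0,0,40,0,0,0,0,0,0]
}}

```text
t: 10.65
tool_pos: [0.6046, -0.0907, 0.2054]
orientation: [3.141, 0.068, 0.001]
force: [-0.1, 0.2, -2.5]
opening: 0.0458
gripper_force: 35.0
```

```bash
python3 p.py 603.6 -91 36 -87.5
```

```text
t 10.65 grasp [604.7 -90.8  38.1] yaw -87.5 tilt [ 0.0009 -0.0002] op 45.8 gf 35.0 F [-0.1  0.2 -2.5] q [-13.  19.  93.  -0.  67.  74.] rows 1
-1, 0, 2, 0 0, -0.0;  
end [603.7 -90.8  36.1] -87.5
```

{"op": "drive_tool", "data": {
  "moves": [40,0,0,3,0,0,0,40,0,0,0,0,0,0,40,0,0,0,0,0,0]
}}

```text
t: 10.95
tool_pos: [0.605, -0.0906, 0.2031]
orientation: [3.14, 0.068, 0.004]
force: [1.2, -0.7, 2.4]
opening: 0.0457
gripper_force: 35.0
```

Contact is made, so I'll release gently and rise.

{"op": "drive_tool", "data": {
  "moves": [46,0,0,0,0,0,0,50,0,0,0,0,0,0,60,0,0,0,0,0,0,60,0,0,0,0,0,0,60,0,0,-10,0,0,0,60,0,0,-30,0,0,0,60,0,0,-50,0,0,0,60,0,0,0,0,0,0]
}}

```text
t: 11.75
tool_pos: [0.607, -0.091, 0.3008]
orientation: [3.138, 0.068, 0.019]
force: [1.8, 0.2, 0.5]
opening: 0.0601
gripper_force: 0.0
```

```bash
python3 p.py 607.1 -323.5 120 -15
```

```text
t 11.75 grasp [609.  -91.5 133.5] yaw -87.5 tilt [ 0.0123 -0.0029] op 60.1 gf 0.0 F [1.8 0.2 0.5] q [-13.  13.  90.   0.  76.  74.] rows 10
-1, 23, 1, 0 0, -7.3;  -4, 23, 2, 0 0, -7.2;  -7, 22, 1, 0 0, -7.3;  -10, 21, 1, 0 0, -7.2;
-12, 20, 2, 0 0, -7.3;  -15, 18, 1, 0 0, -7.2;  -17, 16, 1, 0 0, -7.3;  -18, 13, 2, 0 0, -7.2;
-21, 12, 1, 0 0, -7.3;  -21, 8, 2, 0 0, -7.2;  
end [ 607.  -323.2  119.5] -15.0
```

{"op": "drive_tool", "data": {
  "moves": [93,-1,23,1,0,0,-7.3,93,-4,23,2,0,0,-7.2,93,-7,22,1,0,0,-7.3,93,-10,21,1,0,0,-7.2,93,-12,20,2,0,0,-7.3,93,-15,18,1,0,0,-7.2,93,-17,16,1,0,0,-7.3,93,-18,13,2,0,0,-7.2]
}}

```text
t: 12.55
tool_pos: [0.6027, -0.2766, 0.2816]
orientation: [2.709, 1.589, 0.001]
force: [0.0, 0.4, 0.1]
opening: 0.093
gripper_force: 0.0
```

{"op": "drive_tool", "data": {
  "moves": [93,-21,12,1,0,0,-7.3,93,-21,8,2,0,0,-7.2,93,0,0,0,0,0,0,93,0,0,0,0,0,0]
}}

```text
t: 12.95
tool_pos: [0.6021, -0.3224, 0.278]
orientation: [-2.496, -1.908, -0.0]
force: [1.3, 0.0, -0.1]
opening: 0.0931
gripper_force: 0.0
```

```bash
python3 p.py 607.1 -323.5 28 -15; python3 - <<'E'
from m import *
c,W=cloud("top"); col=c["color"]
import os
im=col[...,::-1].copy(); cv2.imwrite("pics/t4.png",cv2.resize(im[90:215,190:420],None,fx=3.4,fy=3.4))
w=W.reshape(-1,3)
def near(n,cx,cy,z0,z1,r=.14):
    m=(abs(w[:,0]-cx)<.13)&(abs(w[:,1]-cy)<r)&(w[:,2]>z0)&(w[:,2]<z1); print(n,m.sum(),rect(w[m]) if m.sum()>9 else "", np.median(w[m][:,2]) if m.sum() else "")
near("broken",.598,.045,.022,.07,.04); near("knot",.604,-.091,.032,.08,.038); near("light",.588,-.025,.018,.035,.022)
E
```

```text
t 12.95 grasp [ 602.2 -322.3  110.7] yaw -15.2 tilt [0.0002 0.0003] op 93.1 gf 0.0 F [ 1.3  0.  -0.1] q [-32.  25.  78.   0.  77. -17.] rows 2
0, 3, 41, 0 0, -0.1;  0, 2, 42, 0 0, -0.1;  
end [ 607.  -323.6   27.7] -15.0
broken 770 (array([599.8,  48.6]), array([167.2,  43.9]), 1.9) 0.04005641451264087
knot 770 (array([603.5, -88.4]), array([168. ,  45.3]), 2.3) 0.04582447931443121
light 155 (array([589.6, -23.1]), array([237.7,  37.9]), -0.3) 0.026147296655062144
```

View pics/t4.png

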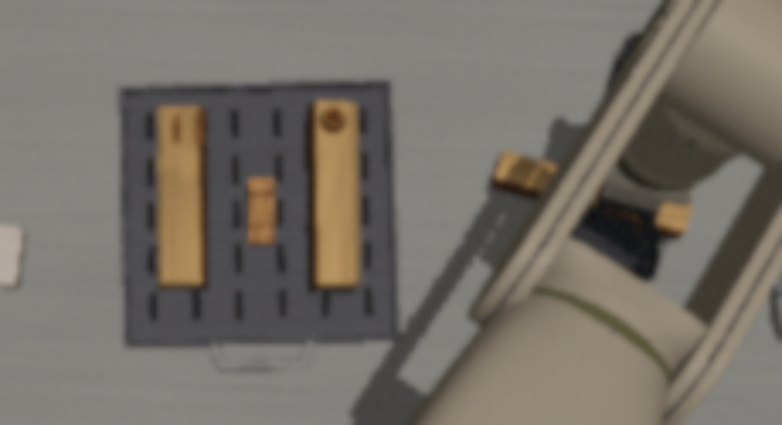

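Both thick splits lie flat and parallel in the tray, on either side of the firelighter, with the knot and the broken end at the far side. Next I'll take the foot split.

{"op": "drive_tool", "data": {
  "moves": [93,0,3,41,0,0,0,93,0,2,42,0,0,0,93,0,0,0,0,0,0,30,0,0,0,0,0,0,30,0,0,0,0,0,0,30,0,0,0,0,0,0,30,0,0,0,0,0,0,30,0,0,0,0,0,0],
  "grip_force": 25
}}

```text
t: 13.8
tool_pos: [0.6073, -0.3236, 0.1959]
orientation: [2.492, 1.911, 0.001]
force: [-0.5, 0.5, -0.3]
opening: 0.058
gripper_force: 0.0
```

{"op": "drive_tool", "data": {
  "moves": [30,0,0,0,0,0,0,30,0,0,0,0,0,0,30,0,0,0,0,0,0,30,0,0,-20,0,0,0,30,0,0,-40,0,0,0,30,0,0,-50,0,0,0,30,0,0,-30,0,0,0,30,0,0,0,0,0,0]
}}

```text
t: 14.6
tool_pos: [0.6085, -0.3243, 0.3421]
orientation: [2.485, 1.906, 0.006]
force: [0.5, -0.0, -1.0]
opening: 0.036
gripper_force: 25.0
```

```bash
python3 p.py 616 -28.3 165 2.5
```

```text
t 14.6 grasp [ 610.  -325.3  174.8] yaw -15.0 tilt [ 0.009  -0.0056] op 36.0 gf 25.0 F [ 0.5 -0.  -1. ] q [-32.  23.  74.   0.  83. -17.] rows 8
36, -9, 1, 0 0, -2.2;  36, -7, 1, 0 0, -2.2;  37, -6, 2, 0 0, -2.2;  37, -5, 1, 0 0, -2.2;
37, -3, 1, 0 0, -2.1;  37, -2, 1, 0 0, -2.2;  37, -1, 2, 0 0, -2.2;  37, 1, 1, 0 0, -2.2;

end [615.9 -28.5 164.8] 2.5
```

{"op": "drive_tool", "data": {
  "moves": [30,36,-9,1,0,0,-2.2,30,36,-7,1,0,0,-2.2,30,37,-6,2,0,0,-2.2,30,37,-5,1,0,0,-2.2,30,37,-3,1,0,0,-2.1,30,37,-2,1,0,0,-2.2,30,37,-1,2,0,0,-2.2,30,37,1,1,0,0,-2.2]
}}

```text
t: 15.4
tool_pos: [0.6122, -0.0251, 0.3228]
orientation: [-2.17, -2.269, 0.002]
force: [0.1, 0.7, -1.9]
opening: 0.036
gripper_force: 25.0
```

{"op": "drive_tool", "data": {
  "moves": [30,0,0,20,0,0,0,30,0,0,0,0,0,0,30,0,0,0,0,0,0,30,0,0,0,0,0,0]
}}

```text
t: 15.8
tool_pos: [0.613, -0.0275, 0.3049]
orientation: [2.174, 2.268, -0.0]
force: [1.1, -0.8, -1.1]
opening: 0.0357
gripper_force: 25.0
```

```bash
python3 p.py 616 -28.3 66 2.5;python3 - <<'E'
from m import *
c=robot.read_camera("wrist"); s=cv2.resize(robot.read_camera("scene")["color"][160:300,150:340,::-1],None,fx=2,fy=2)
im=c["color"][...,::-1]; s=cv2.copyMakeBorder(s,0,384-s.shape[0],0,0,0)
o=np.hstack([im,s]); cv2.imwrite("pics/w5.png",cv2.resize(o,None,fx=.88,fy=.88)); print(o.shape)
E
```

```text
t 15.8 grasp [613.  -27.5 137.6] yaw 2.4 tilt [-0.0001 -0.0002] op 35.7 gf 25.0 F [ 1.1 -0.8 -1.1] q [ -7.  13.  89.  -0.  77. -10.] rows 2
0, 1, 36, 0 0, -0.0;  -1, 2, 36, 0 0, -0.1;  
end [616.  -28.4  65.6] 2.5
(384, 892, 3)
```

View pics/w5.png

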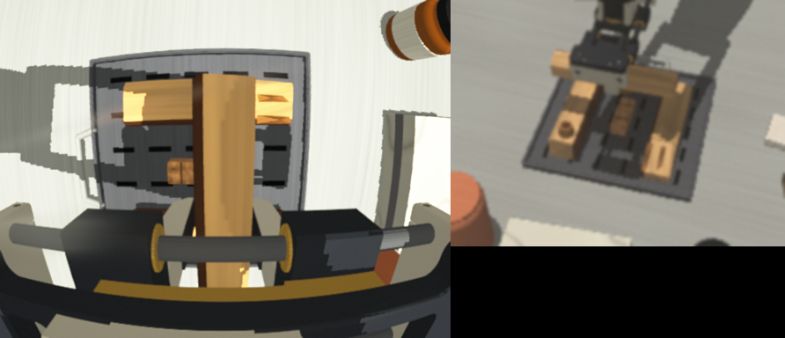

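The held foot split spans the tray above both thick ones, between the broken end at (275,100) and the handle side. I'll lower it.

{"op": "drive_tool", "data": {
  "moves": [30,0,3,30,0,0,0,30,0,0,25,0,0,0,30,0,0,12,0,0,0,30,0,0,5,0,0,0,30,0,0,2,0,0,0,30,0,0,0,0,0,0,30,0,0,0,0,0,0]
}}

```text
t: 16.6
tool_pos: [0.6166, -0.0267, 0.2322]
orientation: [2.172, 2.268, 0.002]
force: [-0.2, -0.3, -1.7]
opening: 0.0359
gripper_force: 25.0
```

```bash
python3 p.py 616 -28.3 60 2.5
```

```text
t 16.6 grasp [617.  -26.7  64.9] yaw 2.5 tilt [ 0.0022 -0.0003] op 35.9 gf 25.0 F [-0.2 -0.3 -1.7] q [ -7.  18.  92.  -0.  70. -10.] rows 1
-2, -1, 5, 0 0, -0.0;  
end [616.  -28.8  59.9] 2.5
```

{"op": "drive_tool", "data": {
  "moves": [30,-1,-1,2,0,0,0,30,0,0,1,0,0,0,30,0,0,0,0,0,0,30,0,0,0,0,0,0]
}}

```text
t: 17.0
tool_pos: [0.6153, -0.0276, 0.2284]
orientation: [2.172, 2.269, 0.001]
force: [-0.9, 0.1, 2.9]
opening: 0.0357
gripper_force: 25.0
```

{"op": "drive_tool", "data": {
  "moves": [36,0,0,0,0,0,0,40,0,0,0,0,0,0,52,0,0,0,0,0,0,52,0,0,0,0,0,0,52,0,0,-10,0,0,0,52,0,0,-30,0,0,0,52,0,0,-45,0,0,0,52,0,0,0,0,0,0]
}}

```text
t: 17.8
tool_pos: [0.6174, -0.0278, 0.3213]
orientation: [2.166, 2.262, 0.011]
force: [1.0, 0.1, 0.7]
opening: 0.0523
gripper_force: 0.0
```

```bash
python3 p.py 611 324 120 13; python3 -c "
from m import *
c=robot.read_camera('wrist'); cv2.imwrite('pics/w6.png',c['color'][...,::-1])"
```

```text
t 17.8 grasp [619.4 -28.1 154. ] yaw 2.5 tilt [ 0.0119 -0.0015] op 52.3 gf 0.0 F [1.  0.1 0.7] q [ -7.  13.  88.   0.  78. -10.] rows 9
39, 1, 4, 0 0, -1.2;  39, 1, 4, 0 0, -1.1;  39, 3, 3, 0 0, -1.2;  39, 3, 4, 0 0, -1.2;
39, 4, 4, 0 0, -1.1;  39, 5, 4, 0 0, -1.2;  39, 5, 3, 0 0, -1.2;  38, 6, 4, 0 0, -1.1;
39, 7, 4, 0 0, -1.2;  
end [610.5 324.  120. ] 13.0
```

View pics/w6.png

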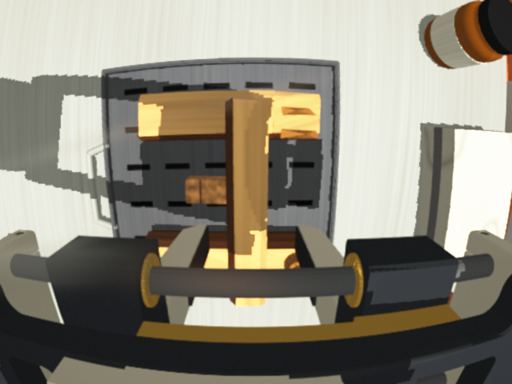

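The foot split (245,190) lies across both thick splits, clear of the broken slope (300,110). I'll go to the crook.

{"op": "drive_tool", "data": {
  "moves": [93,39,1,2,0,0,-1.2,93,39,1,2,0,0,-1.1,93,39,3,3,0,0,-1.2,93,39,3,3,0,0,-1.2,93,39,4,4,0,0,-1.1,93,39,6,4,0,0,-1.2,93,39,7,3,0,0,-1.2,93,38,7,4,0,0,-1.1]
}}

```text
t: 18.65
tool_pos: [0.6106, 0.2871, 0.2868]
orientation: [-1.98, -2.438, 0.002]
force: [-0.5, -0.8, 1.0]
opening: 0.0928
gripper_force: 0.0
```

{"op": "drive_tool", "data": {
  "moves": [93,39,7,4,0,0,-1.2,93,0,0,0,0,0,0,93,0,0,0,0,0,0]
}}

```text
t: 18.95
tool_pos: [0.6094, 0.3259, 0.2824]
orientation: [-1.953, -2.46, 0.003]
force: [-0.2, -1.3, 1.4]
opening: 0.0933
gripper_force: 0.0
```

```bash
python3 p.py 611 324 21.5 13
```

```text
t 18.95 grasp [609.1 325.7 115.1] yaw 13.1 tilt [-0.0017 -0.0011] op 93.3 gf 0.0 F [-0.2 -1.3  1.4] q [24. 26. 76. -0. 78. 11.] rows 3
-1, 0, 31, 0 0, 0.0;  0, 1, 31, 0 0, 0.1;  -1, 0, 32, 0 0, -0.0;  
end [610.5 324.   21.1] 13.0
```

{"op": "drive_tool", "data": {
  "moves": [93,-2,1,35,0,0,0,93,0,0,35,0,0,0,93,0,0,23,0,0,0,93,0,0,0,0,0,0,30,0,0,0,0,0,0,30,0,0,0,0,0,0,30,0,0,0,0,0,0,30,0,0,0,0,0,0]
}}

```text
t: 19.75
tool_pos: [0.6116, 0.3232, 0.1911]
orientation: [1.956, 2.458, 0.001]
force: [-0.6, -0.4, 0.3]
opening: 0.0659
gripper_force: 0.0
```

{"op": "drive_tool", "data": {
  "moves": [30,0,0,0,0,0,0,30,0,0,0,0,0,0,30,0,0,0,0,0,0,30,0,0,0,0,0,0]
}}

```text
t: 20.15
tool_pos: [0.6114, 0.3235, 0.1907]
orientation: [-1.956, -2.458, 0.0]
force: [-0.9, -0.8, 0.9]
opening: 0.0348
gripper_force: 24.4
```

```bash
python3 p.py 611 324 165 13
```

```text
t 20.15 grasp [611.3 323.5  23.4] yaw 13.0 tilt [-0.0003 -0.0001] op 34.8 gf 24.4 F [-0.9 -0.8  0.9] q [24. 31. 79.  0. 70. 11.] rows 4
0, 0, -35, 0 0, -0.0;  0, 0, -36, 0 0, -0.0;  0, 0, -35, 0 0, -0.0;  1, 0, -36, 0 0, -0.0;

end [611.1 324.4 165.4] 13.0
```

{"op": "drive_tool", "data": {
  "moves": [30,0,0,-20,0,0,0,30,0,0,-40,0,0,0,30,0,0,-50,0,0,0,30,0,0,-30,0,0,0,30,0,0,0,0,0,0,30,0,0,0,0,0,0]
}}

```text
t: 20.75
tool_pos: [0.6116, 0.3235, 0.3314]
orientation: [1.955, 2.458, 0.002]
force: [0.0, 0.1, -2.0]
opening: 0.035
gripper_force: 24.4
```

```bash
python3 p.py 544.5 -23.5 150 2.5; python3 -c "
from m import *
c,W=cloud('scene'); w=W[~np.isnan(W).any(2)]
# bar points in scene view: top surface of held crook
k=c['color'][~np.isnan(W).any(2)].astype(int)
m=(abs(w[:,0]-.615)<.08)&(abs(w[:,1]-.323)<.12)&(w[:,2]>.12)&(w[:,2]<.2)&(k[:,0]>k[:,2]+40)
P=w[m]*1000; print(len(P),np.percentile(P[:,2],[2,50,98]).round())
for y in range(225,425,20):
    q=P[(P[:,1]>y)&(P[:,1]<y+20)]
    if len(q)>3: print(y+10,len(q),np.percentile(q[:,0],[5,50,95]).round(1),np.percentile(q[:,2],[5,90]).round(1))
"
```

```text
t 20.75 grasp [611.8 323.6 164.1] yaw 13.0 tilt [0.0014 0.0006] op 35.0 gf 24.4 F [ 0.   0.1 -2. ] q [24. 24. 74. -0. 82. 11.] rows 9
-36, -16, 2, 0 0, 1.2;  -36, -15, 1, 0 0, 1.1;  -37, -15, 2, 0 0, 1.2;  -36, -13, 1, 0 0, 1.2;
-38, -13, 2, 0 0, 1.1;  -37, -13, 1, 0 0, 1.2;  -37, -11, 2, 0 0, 1.2;  -38, -11, 2, 0 0, 1.1;
-38, -10, 1, 0 0, 1.2;  
end [544.2 -23.2 150.1] 2.5
731 [147. 168. 173.]
235 83 [633.5 649.1 658.8] [152.3 171.8]
255 149 [627.6 648.  655.8] [150.7 172.1]
275 148 [621.1 641.6 648.5] [149.4 172.1]
295 132 [617.7 635.2 641.7] [149.3 172.2]
315 105 [610.5 627.6 634. ] [151.5 172.6]
355 13 [623.6 624.9 627.1] [145.2 150.7]
375 24 [621.3 623.  625.6] [146.6 154.9]
395 37 [619.3 621.  622.7] [146.1 159.1]
415 40 [613.9 619.  620.7] [145.9 171. ]
```

The crook has kept its alignment in the grip, so I'll carry it to the tray.

{"op": "drive_tool", "data": {
  "moves": [30,-36,-16,2,0,0,1.2,30,-36,-15,1,0,0,1.1,30,-37,-15,2,0,0,1.2,30,-36,-13,1,0,0,1.2,30,-38,-13,2,0,0,1.1,30,-37,-13,1,0,0,1.2,30,-37,-11,2,0,0,1.2,30,-38,-11,2,0,0,1.1]
}}

```text
t: 21.6
tool_pos: [0.5499, 0.0138, 0.3148]
orientation: [-2.147, -2.288, 0.005]
force: [0.1, -0.6, -2.0]
opening: 0.0348
gripper_force: 24.4
```

{"op": "drive_tool", "data": {
  "moves": [30,-38,-10,1,0,0,1.2,30,0,0,0,0,0,0,30,0,0,0,0,0,0,30,0,0,0,0,0,0]
}}

```text
t: 22.0
tool_pos: [0.5435, -0.0227, 0.3153]
orientation: [-2.171, -2.268, 0.002]
force: [0.7, 0.2, -1.0]
opening: 0.0348
gripper_force: 24.4
```

```bash
python3 p.py 544.5 -23.5 72 2.5; python3 -c "
from m import *
c=robot.read_camera('wrist'); cv2.imwrite('pics/w7.png',c['color'][...,::-1])"
```

```text
t 22.0 grasp [543.1 -22.6 148. ] yaw 2.5 tilt [-0.0023  0.0008] op 34.8 gf 24.4 F [ 0.7  0.2 -1. ] q [ -8.   2. 100.   0.  78. -10.] rows 2
0, 1, 38, 0 0, 0.0;  -1, 0, 38, 0 0, 0.0;  
end [544.2 -23.6  72. ] 2.5
```

View pics/w7.png

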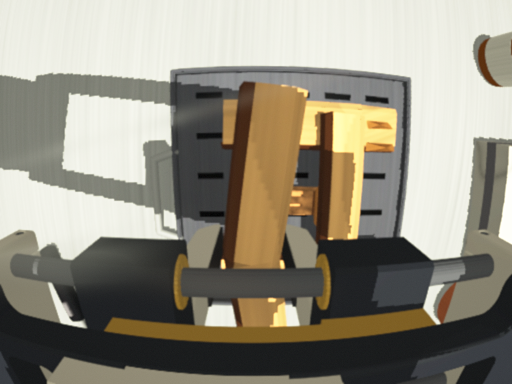

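The held crook (265,180) runs across the handle side of the tray, left of the foot split (340,180) with a gap, and its end reaches over the thick split. I'll lower it.

{"op": "drive_tool", "data": {
  "moves": [30,-1,1,35,0,0,0,30,0,0,25,0,0,0,30,0,0,11,0,0,0,30,0,0,5,0,0,0,30,0,0,2,0,0,0,30,0,0,0,0,0,0,30,0,0,0,0,0,0]
}}

```text
t: 22.75
tool_pos: [0.5455, -0.0244, 0.2401]
orientation: [2.171, 2.268, 0.002]
force: [-0.2, 0.4, -1.0]
opening: 0.0346
gripper_force: 24.4
```

```bash
python3 p.py 544.5 -23.5 67 2.5
```

```text
t 22.75 grasp [545.9 -24.5  72.8] yaw 2.5 tilt [ 0.0022 -0.0003] op 34.6 gf 24.4 F [-0.2  0.4 -1. ] q [ -8.   7. 103.   0.  69. -10.] rows 1
1, -1, 6, 0 0, -0.0;  
end [544.8 -23.5  66.8] 2.5
```

{"op": "drive_tool", "data": {
  "moves": [30,1,-1,2,0,0,0,30,0,0,2,0,0,0,30,0,0,0,0,0,0,30,0,0,0,0,0,0]
}}

```text
t: 23.15
tool_pos: [0.5439, -0.0234, 0.2352]
orientation: [2.173, 2.269, 0.0]
force: [-1.2, 1.1, 4.0]
opening: 0.0345
gripper_force: 24.7
```

Contact at grasp z 68, so I'll release.

{"op": "drive_tool", "data": {
  "moves": [36,0,0,0,0,0,0,40,0,0,0,0,0,0,48,0,0,0,0,0,0,48,0,0,0,0,0,0,48,0,0,-10,0,0,0,48,0,0,-30,0,0,0,48,0,0,-45,0,0,0,48,0,0,-45,0,0,0]
}}

```text
t: 23.95
tool_pos: [0.5433, -0.0234, 0.3663]
orientation: [-2.172, -2.268, 0.001]
force: [0.1, -0.1, 1.1]
opening: 0.0477
gripper_force: 0.0
```

{"op": "drive_tool", "data": {
  "moves": [48,40,0,0,0,0,0,48,40,0,0,0,0,0,48,40,0,0,0,0,0,48,40,0,0,0,0,0,48,40,0,0,0,0,0,48,40,0,0,0,0,0,48,40,0,0,0,0,0,48,0,0,0,0,0,0]
}}

```text
t: 24.75
tool_pos: [0.5307, 0.2604, 0.3655]
orientation: [-2.167, -2.273, -0.003]
force: [-0.5, -1.2, -0.5]
opening: 0.0483
gripper_force: 0.0
```

```bash
python3 - <<'E'
from m import *
c,W=cloud("top"); cv2.imwrite("pics/t8.png",cv2.resize(c["color"][90:215,190:340,::-1],None,fx=4,fy=4,interpolation=cv2.INTER_CUBIC))
w=W.reshape(-1,3)
def near(n,x0,x1,z0,z1):
    m=(w[:,0]>x0)&(w[:,0]<x1)&(abs(w[:,1]+.022)<.11)&(w[:,2]>z0)&(w[:,2]<z1); q=w[m]; print(n,m.sum(),rect(q),np.median(q[:,2]))
    A=np.c_[q[:,:2]-q[:,:2].mean(0),np.ones(len(q))]; print(" plane slope",np.linalg.lstsq(A,q[:,2],rcond=None)[0].round(3))
near("foot",.592,.645,.062,.1); near("crook",.50,.588,.062,.1)
print(robot.read_state()["tool_pos"],robot.read_state()["t"])
E
```

```text
foot 675 (array([618.5, -28.1]), array([176.1,  35.7]), -87.4) 0.0722602549467529
 plane slope [ 0.099 -0.025  0.072]
crook 661 (array([552.4, -23.6]), array([181. ,  41.3]), -86.1) 0.0738456684520578
 plane slope [ 0.116 -0.021  0.074]
[0.53110923 0.25844456 0.36535406] 24.8
```

View pics/t8.png

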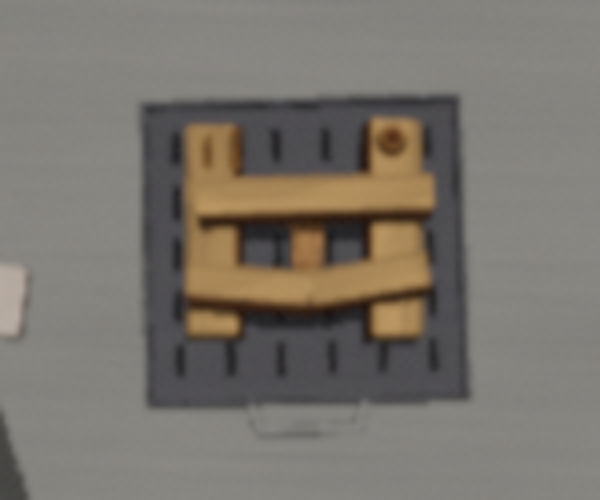

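The final view shows the foot split (315,195) and the crook (310,280) lying across both thick splits. They sit 65 mm apart centre to centre, clear of the knot (392,140) and the broken end (210,150). The firelighter has not moved and the arm is clear.

```bash
python3 -c "
from plant import robot
print(robot.close_job())"
```

```text
the job is handed in; nothing more can be done
None
```

The fire is laid and the job is handed in, with no verdict returned: both thick splits flat in the tray either side of the firelighter, both thin splits across them about 65 mm apart centre to centre, after about 25 s of the 72 s allowed.

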